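Clear two little stacks: mortar, cup and ring coasters to their places

TASK

Take the two small stacks apart and put everything away: stand the wooden mortar upright in the middle of the plate and the steel cup upright on the floor of the grey tray, setting both down rather than dropping them, and lay both ring coasters flat inside the round black holder, the blue one at the bottom and the yellow one on top of it. Leave the colander, the big steel bowl and the spatula where they are.

Things in the scene. Friction and masses are not known exactly. Their poses are not given: they have to be found in the camera images.
- mortar: Small dark wooden mortar, open at the top, round; 55 mm tall, foot 46 mm across, waist 40 mm across at 12 mm up, widening to a straight upper part 50 mm across from 28 mm up to the rim; about 0.14 kg. At the start it stands upright on one of the two ring coasters (either one). Origin: centre of its underside; z up along its axis.
- cup: Stainless steel straight-sided condiment cup, open at the top, 46 mm across, 48 mm tall, wall 3 mm; about 0.09 kg. At the start it stands upright on the other ring coaster. Origin: centre of its underside; z up along its axis.
- ring_blue: Blue flat rigid ring coaster, 62 mm outside diameter, 26 mm hole, 16 mm thick, 0.05 kg, loose on the table under the mortar or the cup. Origin: centre of its underside; z is its axis.
- ring_yellow: Yellow flat rigid ring coaster, same size as the blue one (62 mm across, 26 mm hole, 16 mm thick, 0.05 kg), loose on the table under the other of mortar and cup. Origin: centre of its underside; z is its axis.
- plate: White ceramic plate, fixed on the table, 160 mm across, rim 18 mm high, with a flat middle 99 mm across whose upper face is 5 mm above the table. Origin: centre of its underside; z up.
- holder: Round black plastic coaster holder, an open upright tube, fixed, 44 mm high, 79 mm outside diameter (85 mm at the flared rim), bore 68 mm widening to 74 mm over the top 6 mm, inner floor 6 mm above the table; both rings fit in. A ring let go at the mouth drops in; if it catches askew a light push on its high side frees it. Origin: centre of its underside; z up.
- tray: Grey plastic open tray, 150 mm (x) by 190 mm (y), walls 28 mm high and 5 mm thick, inner floor 5 mm above the table, held by a dark metal clamp at the middle of its far (+x) wall to the far edge of the table; fixed, the clamp reaches 38 mm above the table and 12 mm inward of the far wall's outer face. Origin: centre of its underside; axes along the world's.
- colander: Red plastic colander, 180 mm across, 75 mm high, two loop handles; loose bystander. Origin: centre of its underside.
- bowl: Large stainless steel bowl, 180 mm across, 70 mm high; loose bystander. Origin: centre of its underside.
- spatula: Green spatula, 260 mm long, lying flat on the table at the right (-y) of the work; loose bystander. Origin: on its underside; x along its length.

How it is judged:
By the outcome, as a careful person would: the job done as asked, in the order asked, and still so for the second after the job is handed in, with the robot touching nothing.
It also fails if it takes over 122 s, if anything falls off the work surface, if the arm or the gripper's body presses on something with over 40 N, if the wrist force passes 120 N, or if a joint passes its speed limit or range.

ROBOT

A 6-joint arm with a two-finger parallel gripper is mounted at the origin on the work surface. World frame = base frame: x ahead of the robot, y to its left, z up, the work surface at z = 0. Lengths are in m, angles in rad, forces in N, time in s.
With the tool pointing down it reaches from about 0.25 to 0.725 m from the base axis. Payload 4 kg.
Tool frame: the origin (TCP) lies midway between the tips of the shut fingers; the grasp point (between the pads) lies 19 mm behind it; z points along the fingers, y is the line along which they close (so a half turn about z gives the same grasp; the last joint's range is limited). The gripper opens to 85 mm and grips with 20 to 120 N. Pads are 22 mm wide; open, the fingers measure 114 mm over their backs; the gripper's body (76 mm by 85 mm) begins 54 mm behind the grasp point. The pads swing forward as they close: fully open they stand 13 mm farther back than shut.
Start: joints at [-1.14, 0.241, 0.005, 1.335, 0, 1.571], TCP at [0.209, -0.454, 0.231] pointing down, gripper open.
Joint ranges: [-2.72, 2.72], [-1.05, 1.87], [-1.09, 1.28], [-1.99, 2.15], [-1.42, 1.44], [-3.14, 3.14]. Speed limits (rad/s): [2.79, 2.79, 3.14, 3.14, 3.14, 3.14].

INTERFACE

Orientations are given as a unit quaternion [x, y, z, w].
In Python, from workcell import get_obs, camera, job_done, silhouettes gives the robot as it stands. The module is installed in compiled form; this text tells all that it offers.
- The arm moves only by the tool drive_tool, never from a script. Its argument "increments" is a list of rows, each a list of 3 entries, a list of its own where there are three numbers: the shift along the world's x, y, z in mm, then the turn, a rotation vector about the world's x, y, z in degrees, then the opening, from 0 (shut) to 1 (fully open). A call has 1 to 8 rows; each row shifts and turns the commanded pose from where the row before left it; what a row does not reach is not made up. A row lasts 1/12 s, in which the tool goes at most 41.7 mm and 7.16 degrees, less where a joint would pass 70% of its speed; a pose out of reach is approached as far as the arm can. A call is refused whole if a number of a shift passes 41.7 or a number of a turn 7.16, either way. A call with a gripper value outside its range is refused whole. The fingers move at their own pace and stop on an object; the grip force is fixed at half the most. Time passes only in rows, so rows that do not move let the fingers close. It gives the time, the measured TCP pose, the force, the opening and the grip force at its end, in the units of the state.
- get_obs(): the state, without advancing time (a new reading comes with each control period).
- camera(name): name is "scene" or "top" or "wrist"; returns a dict with "image" (480x640x3 uint8, red, green, blue), "K" (3x3 intrinsics, pixels), "view" (4x4, takes a point from world to camera coordinates). Camera axes: x right, y down, z forward; pixel columns grow to the right and rows downward; lengths in m; the calibration is good to about 2 mm. A picture is of the moment at which its call begins. There is no depth.
- job_done(): hands the job in; it is judged then, once.
Trained networks look in a picture, given as the dict that the camera call returned (one of the last four; its "shot" number tells which), for a name from the list of things; names that differ only in an ending like _2 or _b are one class to them, and where a whole thing is asked for, a point or a joint stands for the part that bears it (a point fixed in the world has none). Each returns a list of dicts, best first, with "conf" (0 to 1); they miss things now and then, are a little off and sometimes report something else, mostly with a low value. They report only what shows in the picture. A call takes as long as a camera call.
- silhouettes(query, picture): "region" (480x640 bool, what is visible of it) and "bbox" ([left, top, right, bottom] in pixels, round what is visible of it).
The state is a dict: "clock": time; "joint_pos": joint angles; "joint_vel": joint speeds; "tau": joint torques, N m; "eef_pos": TCP position; "tool_rot": TCP orientation; "ft_force": force on the tool from outside, world axes, zero at the start; "ft_torque": the same for the moment, N m; "grip_width": finger opening in m; "grasp_force": force on a finger pad.
Only numpy, scipy, OpenCV 4.12 (cv2) and the standard library are available. Lean on these libraries where they do the work, as an engineer would, in place of code of your own. Each camera call takes 0.05 s, during which the arm holds its last target. There are 200 camera calls.

## Working session

There is one attempt and no reset: what is moved stays moved. The work goes in short steps, Python scripts to look and compute and a tool call to move; the robot and the scene stay as the last step left them, time stands still between calls to the robot, and variables do not carry over. Pictures are saved under pics/ and viewed, at most 17 in all, crops included, and the job is handed in when it is done.

Besides the shell and the picture viewer there is one more tool, called by a JSON object that holds its "op" and its "data". drive_tool: Moves the arm, as the interface text tells. Its arguments: {"type":"object","properties":{"increments":{"type":"array"}},"required":["increments"]}

```bash
mkdir -p pics; cat > h.py <<'E'
import numpy as np, cv2
from workcell import get_obs, camera, job_done, silhouettes
def ray(p,u,v,z):
    K=np.array(p["K"]);V=np.array(p["view"]);R=V[:3,:3];c=-R.T@V[:3,3]
    d=R.T@np.linalg.inv(K)@[u,v,1.]
    return (c+d*(z-c[2])/d[2])[:2]
def proj(p,X):
    V=np.array(p["view"]);q=V[:3,:3]@np.array(X)+V[:3,3];q=np.array(p["K"])@q
    return q[:2]/q[2]
def save(p,n): cv2.imwrite("pics/"+n,p["image"][:,:,::-1])
E
python3 - <<'E'
from h import *
for n in ("top","scene"):
    p=camera(n);save(p,n+"0.png")
    V=p["view"];print(n,"cam",np.round(-V[:3,:3].T@V[:3,3],3))
    for q in ["mortar","cup","ring_blue","ring_yellow","plate","holder","tray","colander","bowl","spatula"]:
        for d in silhouettes(q,p)[:2]:
            ys,xs=np.nonzero(d["region"]);b=d["bbox"]
            print(q,round(d["conf"],2),np.round(b),len(xs),"xy@0 of bbox ctr",np.round(ray(p,(b[0]+b[2])/2,(b[1]+b[3])/2,0),3))
print(get_obs())
E
```

```text
top cam [ 0.38  -0.051  1.42 ]
mortar 0.56 [408. 272. 426. 286.] 244 xy@0 of bbox ctr [ 0.435 -0.336]
mortar 0.42 [305. 170. 372. 227.] 3285 xy@0 of bbox ctr [ 0.678 -0.103]
cup 0.74 [194. 255. 210. 272.] 236 xy@0 of bbox ctr [0.477 0.305]
ring_blue 0.58 [305. 166. 373. 229.] 3340 xy@0 of bbox ctr [ 0.68  -0.104]
ring_yellow 0.29 [317. 251. 353. 278.] 643 xy@0 of bbox ctr [ 0.475 -0.092]
plate 0.78 [238. 243. 294. 300.] 2285 xy@0 of bbox ctr [0.455 0.114]
holder 0.85 [321. 249. 353. 278.] 648 xy@0 of bbox ctr [ 0.479 -0.097]
tray 0.77 [305. 167. 372. 229.] 3394 xy@0 of bbox ctr [ 0.679 -0.102]
colander 0.85 [103. 177. 181. 242.] 3299 xy@0 of bbox ctr [0.64  0.493]
bowl 0.92 [431. 179. 493. 240.] 3000 xy@0 of bbox ctr [ 0.644 -0.478]
spatula 0.81 [475. 236. 491. 323.] 975 xy@0 of bbox ctr [ 0.434 -0.534]
scene cam [1.091 0.65  0.635]
mortar 0.92 [278. 174. 298. 198.] 379 xy@0 of bbox ctr [ 0.391 -0.396]
cup 0.9 [432. 290. 462. 324.] 690 xy@0 of bbox ctr [0.451 0.274]
ring_blue 0.87 [430. 309. 460. 328.] 233 xy@0 of bbox ctr [0.482 0.293]
ring_yellow 0.51 [277. 193. 298. 205.] 103 xy@0
[... 525 characters left out ...]
'clock': 1.1, 'joint_pos': array([-1.14002028e+00,  2.40591225e-01,  4.99652054e-03,  1.33516457e+00,
       -1.89318316e-05,  1.57083393e+00]), 'joint_vel': array([-0.00070372,  0.00040894, -0.00113973, -0.00019165,  0.0003448 ,
        0.00043911]), 'tau': array([ 7.42842349e-04, -3.72220051e+01,  2.52695221e+01,  1.27481544e-03,
        7.41889698e-05,  7.85561014e-06]), 'eef_pos': array([ 0.20878791, -0.45433447,  0.23130952]), 'tool_rot': array([ 9.76897555e-01,  2.13708136e-01, -5.28734848e-06,  2.01209999e-05]), 'ft_force': array([ 0.20282677, -0.0261168 , -0.4445425 ]), 'ft_torque': array([ 0.00408117,  0.02233009, -0.01831121]), 'grasp_force': 0.0, 'grip_width': 0.08548439201241287}
```

View pics/top0.png

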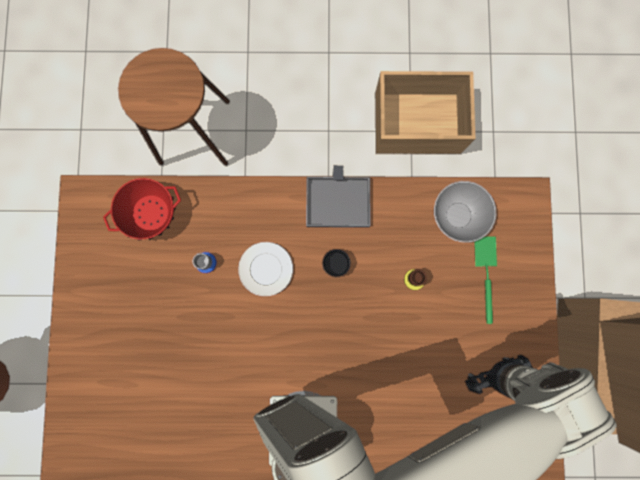

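View pics/scene0.png

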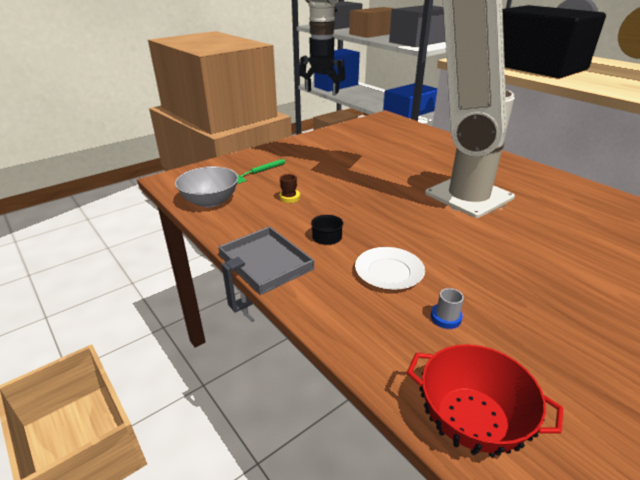

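{"op": "drive_tool", "data": {"increments": [[[20,14,0],[0,0,6.53],1],[[20,14,0],[0,0,6.53],1],[[20,14,0],[0,0,6.53],1],[[20,14,0],[0,0,6.53],1],[[20,14,0],[0,0,6.53],1]]}}

```text
clock: 1.52
eef_pos: [0.3096, -0.3837, 0.2314]
tool_rot: [0.876, 0.482, 0.0, 0.0]
ft_force: [1.0, 0.7, -0.4]
grip_width: 0.0855
grasp_force: 0.0
```

{"op": "drive_tool", "data": {"increments": [[[20,14,0],[0,0,6.53],1],[[20,14,0],[0,0,6.53],1],[[20,14,0],[0,0,6.53],1],[[20,14,0],[0,0,6.53],1],[[20,14,0],[0,0,6.53],1],[[0,0,0],[0,0,0],1]]}}

```text
clock: 2.02
eef_pos: [0.4118, -0.3122, 0.2312]
tool_rot: [0.704, 0.71, 0.001, 0.0]
ft_force: [0.1, 0.1, 0.7]
grip_width: 0.0857
grasp_force: 0.0
```

```bash
python3 - <<'E'
from h import *
p=camera("wrist");save(p,"w1.png");t=camera("top")
V=p["view"];print("cam",np.round(-V[:3,:3].T@V[:3,3],3));o=get_obs();print(o["eef_pos"],o["tool_rot"],o["ft_force"],o["joint_pos"])
for q in ["mortar","ring_yellow"]:
    for d in silhouettes(q,p)[:2]: b=d["bbox"];print(q,round(d["conf"],2),b,[np.round(ray(p,(b[0]+b[2])/2,(b[1]+b[3])/2,z),3) for z in(.016,.071)])
print(proj(t,[.42,-.3,0]))
E
```

```text
cam [ 0.41  -0.234  0.374]
[ 0.40923373 -0.31379887  0.23114574] [ 7.06929773e-01  7.07283685e-01 -2.37622399e-04 -1.65674386e-04] [ 0.05903303 -0.41945943 -0.3490942 ] [-6.53912529e-01  2.72131760e-01  4.64131130e-02  1.34546837e+00
 -4.27798189e-04  9.16383374e-01]
mortar 0.69 [223.8, 376.2, 459.9, 427.5] [array([ 0.433, -0.53 ]), array([ 0.43 , -0.485])]
mortar 0.68 [323.3, 194.1, 386.9, 262.6] [array([ 0.441, -0.337]), array([ 0.436, -0.321])]
ring_yellow 0.62 [314.8, 182.0, 378.4, 235.8] [array([ 0.433, -0.318]), array([ 0.429, -0.305])]
ring_yellow 0.34 [223.7, 374.1, 457.7, 429.9] [array([ 0.432, -0.531]), array([ 0.429, -0.485])]
[404.79592605 283.72118648]
```

View pics/w1.png

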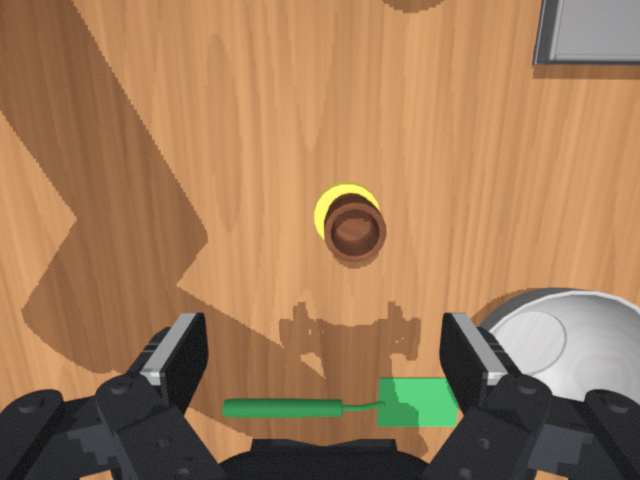

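```bash
cat >> h.py <<'E'
def ringfit(p,hue,z=.016,r=.031,roi=None):
    """centre of ring: best circle at height z explaining colour mask, by enclosing circle in the plane"""
    hsv=cv2.cvtColor(p["image"],cv2.COLOR_RGB2HSV)
    m=cv2.inRange(hsv,(hue[0],120,60),(hue[1],255,255))
    n,l,s,c=cv2.connectedComponentsWithStats(m); i=1+np.argmax(s[1:,4])
    ys,xs=np.nonzero(l==i); P=np.array([ray(p,x,y,z) for x,y in zip(xs,ys)])
    c,rr=cv2.minEnclosingCircle((P*1000).astype(np.float32))
    return np.round(c,1),round(rr,1),s[i]
E
python3 - <<'E'
from h import *
p=camera("wrist")
print(ringfit(p,(22,35)))
print(ray(p,355,231,.071),ray(p,346.5,215,.016))
print([np.round(ray(p,324.5,231,.071)-ray(p,385.5,231,.071),4)])
E
```

```text
(array([ 432.5, -324.2]), 31.0, array([ 319,  179,   66,   59, 1111], dtype=int32))
[ 0.43240456 -0.32603802] [ 0.42874948 -0.32696258]
[array([-0.048 ,  0.0001])]
```

```bash
python3 - <<'E'
from h import *
for k in range(2):
    p=camera("wrist"); o=get_obs();print(o["eef_pos"],ringfit(p,(22,35)))
    for d in silhouettes("mortar",p)[:3]: b=d["bbox"];print(round(d["conf"],2),b,ray(p,(b[0]+b[2])/2,b[1]+(b[2]-b[0])/2,.071))
cv2.imwrite("pics/w2.png",cv2.resize(p["image"][150:300,270:470,::-1],None,fx=4,fy=4))
E
```

```text
[ 0.40800682 -0.31489314  0.23133946] (array([ 432.5, -324.2]), 31.1, array([ 319,  178,   66,   59, 1116], dtype=int32))
0.96 [328.7, 190.6, 392.6, 258.8] [ 0.43651048 -0.31940621]
[ 0.40808104 -0.31494569  0.23140785] (array([ 432.4, -324.2]), 31.2, array([ 319,  178,   66,   59, 1117], dtype=int32))
0.58 [326.4, 189.5, 392.8, 260.6] [ 0.43568808 -0.31972804]
```

View pics/w2.png

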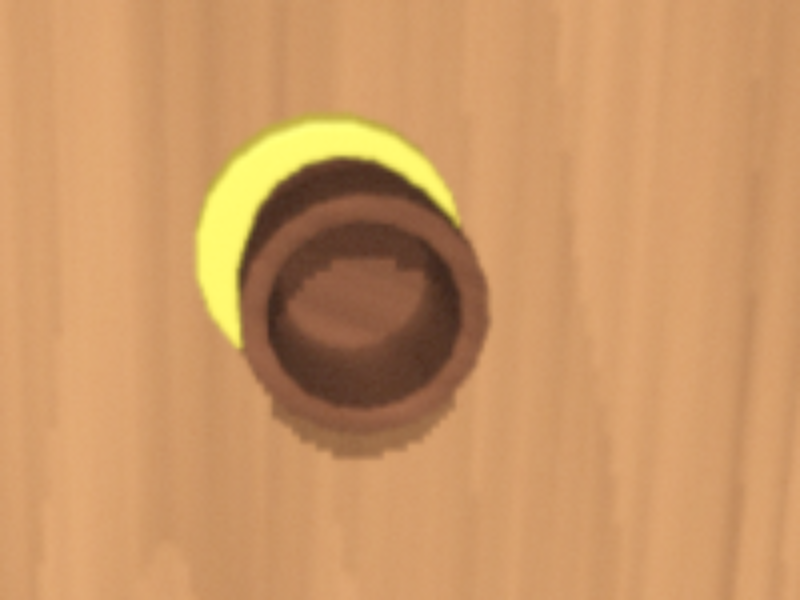

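The crop shows the mortar rim centred near (361, 228) in the full wrist image, on the yellow ring.

```bash
python3 - <<'E'
from h import *
p=camera("wrist"); print(ray(p,361.4,227.8,.071), get_obs()["eef_pos"])
t=camera("top");s=camera("scene")
for q,z in (("plate",.018),("holder",.044),("tray",.028)):
  for c,n in((t,"top"),(s,"scene")):
    for d in silhouettes(q,c)[:1]:
        m=d["region"].astype(np.uint8);cn=max(cv2.findContours(m,0,2)[0],key=len)
        P=np.array([ray(c,*x[0],z) for x in cn],np.float32)*1000
        print(q,n,round(d["conf"],2),cv2.minEnclosingCircle(P) if q!="tray" else (P.min(0),P.max(0)))
E
```

```text
[ 0.43738187 -0.32382354] [ 0.40828011 -0.31482115  0.23139566]
plate top 0.62 ((459.45806884765625, 115.63558197021484), 80.75369262695312)
plate scene 0.91 ((464.6435546875, 116.0860595703125), 81.09528350830078)
holder top 0.68 ((478.63885498046875, -91.14366149902344), 42.477638244628906)
holder scene 0.61 ((501.89788818359375, -70.54039764404297), 68.78007507324219)
tray top 0.83 (array([ 585.20953, -192.5279 ], dtype=float32), array([770.6165   ,  -1.1314225], dtype=float32))
tray scene 0.64 (array([ 591.038  , -193.94028], dtype=float32), array([822.90375,  77.27882], dtype=float32))
```

{"op": "drive_tool", "data": {"increments": [[[14,-5,0],[0,0,0],1],[[15,-4,0],[0,0,0],1],[[0,0,-35],[0,0,0],1],[[0,0,-40],[0,0,0],1],[[0,0,-40],[0,0,0],1],[[0,0,-35],[0,0,0],1],[[0,0,0],[0,0,0],1],[[0,0,0],[0,0,0],1]]}}

```text
clock: 3.58
eef_pos: [0.4364, -0.3222, 0.0799]
tool_rot: [0.707, 0.707, -0.0, -0.003]
ft_force: [-0.6, -0.2, 0.9]
grip_width: 0.0851
grasp_force: 0.0
```

```bash
python3 - <<'E'
from h import *
p=camera("wrist");save(p,"w3.png");o=get_obs();print(o["eef_pos"],o["ft_force"],ringfit(p,(22,35)))
for d in silhouettes("mortar",p)[:2]: b=d["bbox"];print(round(d["conf"],2),b)
E
```

```text
[ 0.43820228 -0.32357391  0.08217009] [-0.09881014 -0.175893    0.05554783] (array([ 433.3, -323.4]), 31.1, array([ 265,  209,  111,   81, 2919], dtype=int32))
0.89 [268.3, 227.5, 381.9, 363.6]
```

View pics/w3.png

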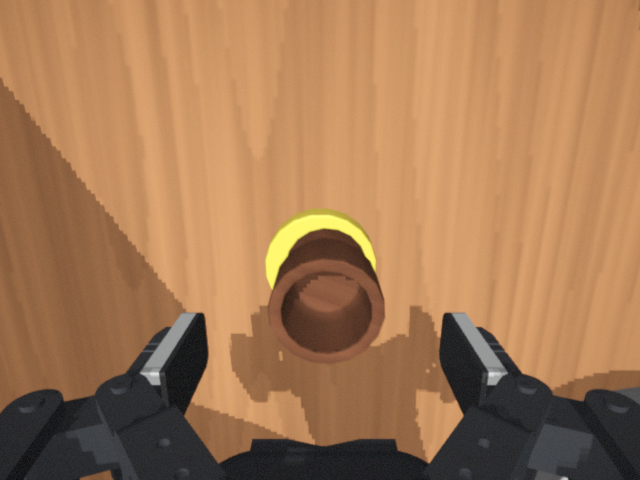

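{"op": "drive_tool", "data": {"increments": [[[0,0,-21],[0,0,0],1],[[0,0,-20],[0,0,0],1],[[0,0,0],[0,0,0],1],[[0,0,0],[0,0,0],0.3],[[0,0,0],[0,0,0],0.3],[[0,0,0],[0,0,0],0.3],[[0,0,0],[0,0,0],0.3],[[0,0,0],[0,0,0],0.3]]}}

```text
clock: 4.35
eef_pos: [0.4394, -0.3247, 0.043]
tool_rot: [0.707, 0.707, 0.0, 0.003]
ft_force: [-0.1, 0.5, 6.1]
grip_width: 0.0477
grasp_force: 62.7
```

{"op": "drive_tool", "data": {"increments": [[[0,0,0],[0,0,0],0.3],[[0,0,0],[0,0,0],0.3],[[0,0,0],[0,0,0],0.3],[[0,0,0],[0,0,0],0.3]]}}

```text
clock: 4.68
eef_pos: [0.4394, -0.3247, 0.0429]
tool_rot: [0.707, 0.707, 0.0, 0.002]
ft_force: [-0.6, 0.6, 6.3]
grip_width: 0.0472
grasp_force: 62.7
```

{"op": "drive_tool", "data": {"increments": [[[0,0,10],[0,0,0],0.3],[[0,0,20],[0,0,0],0.3],[[0,0,25],[0,0,0],0.3],[[0,0,20],[0,0,0],0.3],[[0,0,15],[0,0,0],0.3],[[0,0,0],[0,0,0],0.3],[[0,0,0],[0,0,0],0.3],[[0,0,0],[0,0,0],0.3]]}}

```text
clock: 5.35
eef_pos: [0.4373, -0.3229, 0.1297]
tool_rot: [0.707, 0.707, -0.0, -0.001]
ft_force: [0.0, 0.6, -1.5]
grip_width: 0.0478
grasp_force: 62.2
```

```bash
python3 - <<'E'
from h import *
p=camera("wrist");save(p,"w4.png");o=get_obs();print(o["eef_pos"],o["ft_force"],ringfit(p,(22,35)))
E
```

```text
[ 0.43695499 -0.32268666  0.12915477] [-0.70877952  0.30159338 -1.99449699] (array([ 433.4, -324. ]), 31.5, array([ 273,  190,   92,   74, 3897], dtype=int32))
```

View pics/w4.png

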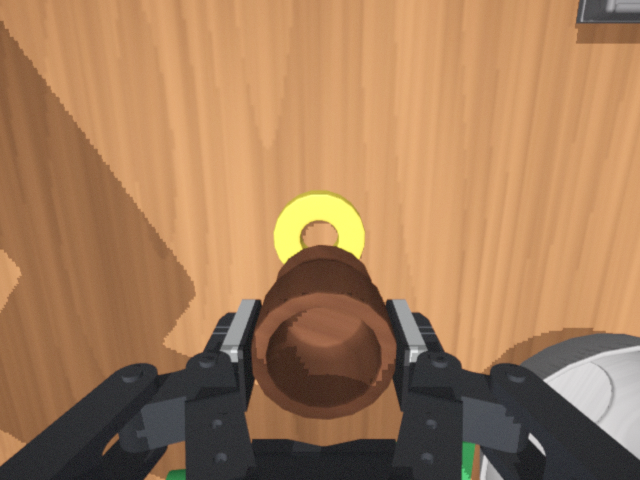

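{"op": "drive_tool", "data": {"increments": [[[3,20,5],[0,0,0],0.3],[[3,35,5],[0,0,0],0.3],[[3,40,0],[0,0,0],0.3],[[3,40,0],[0,0,0],0.3],[[3,40,0],[0,0,0],0.3],[[3,40,0],[0,0,0],0.3],[[3,40,0],[0,0,0],0.3],[[3,40,0],[0,0,0],0.3]]}}

```text
clock: 6.07
eef_pos: [0.4605, -0.0265, 0.139]
tool_rot: [0.707, 0.707, -0.001, -0.001]
ft_force: [0.7, -0.2, -0.4]
grip_width: 0.0477
grasp_force: 62.1
```

{"op": "drive_tool", "data": {"increments": [[[0,40,0],[0,0,0],0.3],[[0,30,0],[0,0,0],0.3],[[0,15,0],[0,0,0],0.3],[[0,0,0],[0,0,0],0.3],[[0,0,0],[0,0,0],0.3],[[0,0,0],[0,0,0],0.3],[[0,0,0],[0,0,0],0.3]]}}

```text
clock: 6.65
eef_pos: [0.4614, 0.0556, 0.1398]
tool_rot: [0.708, 0.706, -0.001, -0.0]
ft_force: [0.0, 0.6, -1.9]
grip_width: 0.0474
grasp_force: 62.1
```

```bash
python3 - <<'E'
from h import *
p=camera("wrist");save(p,"w5.png");o=get_obs();e=o["eef_pos"];print(e,o["ft_force"])
for d in silhouettes("plate",p)[:1]:
    m=d["region"].astype(np.uint8);cn=max(cv2.findContours(m,0,2)[0],key=len)
    P=np.array([ray(p,*x[0],.018) for x in cn],np.float32)*1000
    print(d["bbox"],cv2.minEnclosingCircle(P))
print(ray(p,326,353,e[2]+.030))
E
```

```text
[0.4615778  0.05556728 0.13991675] [-0.32312238  1.49784847 -1.97354989]
[200.2, 0.0, 447.8, 253.8] ((462.2043762207031, 115.56310272216797), 79.81302642822266)
[0.46158437 0.05925196]
```

View pics/w5.png

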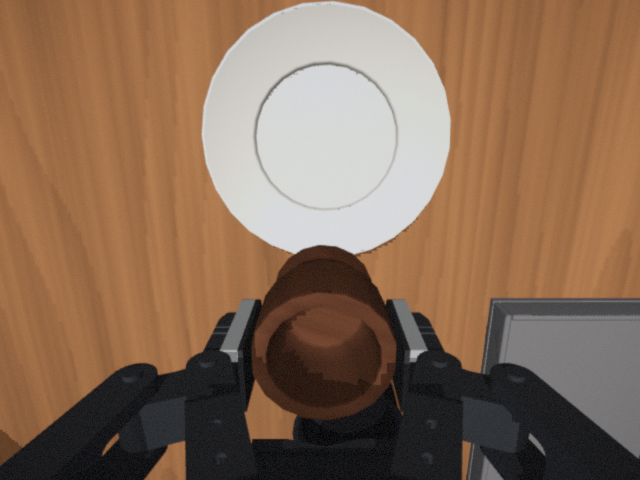

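{"op": "drive_tool", "data": {"increments": [[[0,20,0],[0,0,0],0.3],[[0,25,0],[0,0,0],0.3],[[0,14,-10],[0,0,0],0.3],[[0,0,-30],[0,0,0],0.3],[[0,0,-30],[0,0,0],0.3],[[0,0,-20],[0,0,0],0.3],[[0,0,-10],[0,0,0],0.3],[[0,0,-4],[0,0,0],0.3]]}}

```text
clock: 7.42
eef_pos: [0.4601, 0.1144, 0.0342]
tool_rot: [0.708, 0.706, -0.002, -0.001]
ft_force: [-0.3, -1.1, -1.3]
grip_width: 0.0479
grasp_force: 62.2
```

{"op": "drive_tool", "data": {"increments": [[[0,0,0],[0,0,0],0.3],[[0,0,0],[0,0,0],0.3],[[0,0,0],[0,0,0],0.3],[[0,0,0],[0,0,0],0.3]]}}

```text
clock: 7.75
eef_pos: [0.4629, 0.1157, 0.0375]
tool_rot: [0.707, 0.707, 0.001, 0.001]
ft_force: [-0.4, 0.1, -0.7]
grip_width: 0.0477
grasp_force: 62.2
```

{"op": "drive_tool", "data": {"increments": [[[0,0,-1],[0,0,0],0.3],[[0,0,-1],[0,0,0],0.3],[[0,0,0],[0,0,0],0.3],[[0,0,0],[0,0,0],0.3]]}}

```text
clock: 8.08
eef_pos: [0.4618, 0.1157, 0.0344]
tool_rot: [0.707, 0.707, 0.0, 0.0]
ft_force: [0.5, 0.1, -1.7]
grip_width: 0.0476
grasp_force: 62.2
```

{"op": "drive_tool", "data": {"increments": [[[0,0,-1],[0,0,0],0.3],[[0,0,-1],[0,0,0],0.3],[[0,0,0],[0,0,0],0.3],[[0,0,0],[0,0,0],0.3]]}}

```text
clock: 8.42
eef_pos: [0.4617, 0.1157, 0.0322]
tool_rot: [0.707, 0.707, -0.0, -0.0]
ft_force: [0.7, -0.3, -1.5]
grip_width: 0.0479
grasp_force: 62.2
```

{"op": "drive_tool", "data": {"increments": [[[0,0,-1],[0,0,0],0.3],[[0,0,0],[0,0,0],0.3],[[0,0,0],[0,0,0],0.3]]}}

```text
clock: 8.67
eef_pos: [0.4618, 0.1158, 0.032]
tool_rot: [0.707, 0.707, 0.0, 0.0]
ft_force: [-2.5, -0.0, 5.8]
grip_width: 0.0478
grasp_force: 62.8
```

{"op": "drive_tool", "data": {"increments": [[[0,0,-1],[0,0,0],0.3],[[0,0,0],[0,0,0],0.3],[[0,0,0],[0,0,0],0.3]]}}

```text
clock: 8.92
eef_pos: [0.4618, 0.1158, 0.0319]
tool_rot: [0.707, 0.707, 0.0, 0.0]
ft_force: [-4.6, -1.1, 13.8]
grip_width: 0.0474
grasp_force: 63.8
```

{"op": "drive_tool", "data": {"increments": [[[0,0,1],[0,0,0],0.3],[[0,0,0],[0,0,0],0.7],[[0,0,0],[0,0,0],0.75],[[0,0,0],[0,0,0],0.85],[[0,0,0],[0,0,0],0.95],[[0,0,0],[0,0,0],1],[[0,0,0],[0,0,0],1],[[0,0,0],[0,0,0],1]]}}

```text
clock: 9.58
eef_pos: [0.4617, 0.1157, 0.0312]
tool_rot: [0.707, 0.707, -0.0, -0.0]
ft_force: [0.2, 0.0, 0.5]
grip_width: 0.0854
grasp_force: 0.0
```

{"op": "drive_tool", "data": {"increments": [[[0,0,10],[0,0,0],1],[[0,0,30],[0,0,0],1],[[0,0,40],[0,0,0],1],[[0,0,40],[0,0,0],1],[[0,0,30],[0,0,0],1],[[0,10,20],[0,0,0],1],[[3,25,10],[0,0,0],1],[[3,40,0],[0,0,0],1]]}}

```text
clock: 10.25
eef_pos: [0.4698, 0.1899, 0.2151]
tool_rot: [0.709, 0.705, 0.003, 0.002]
ft_force: [1.1, -0.5, -0.4]
grip_width: 0.0857
grasp_force: 0.0
```

{"op": "drive_tool", "data": {"increments": [[[3,25,0],[0,0,0],1],[[3,10,0],[0,0,0],1],[[3,5,0],[0,0,0],1],[[0,0,0],[0,0,0],1],[[0,0,0],[0,0,0],1],[[0,0,0],[0,0,0],1],[[0,0,0],[0,0,0],1]]}}

```text
clock: 10.83
eef_pos: [0.4767, 0.2294, 0.2112]
tool_rot: [0.708, 0.706, -0.0, 0.0]
ft_force: [-0.6, -0.1, -0.8]
grip_width: 0.0855
grasp_force: 0.0
```

```bash
python3 - <<'E'
from h import *
p=camera("wrist");s=camera("scene");o=get_obs();e=o["eef_pos"];print(e,o["ft_force"],o["grip_width"])
print(ringfit(p,(100,130)))
for d in silhouettes("cup",p)[:2]:
    b=d["bbox"];print(d["conf"],b,ray(p,(b[0]+b[2])/2,b[3]-(b[2]-b[0])/2,.064))
im=np.hstack([p["image"],s["image"][150:390,250:570].repeat(2,0).repeat(2,1)])[:,:,::-1]
cv2.imwrite("pics/w6.png",cv2.resize(im,(800,300)))
for d in silhouettes("mortar",s)[:2]:print(d["conf"],d["bbox"],proj(s,[.462,.116,.005]),proj(s,[.462,.116,.06]))
E
```

```text
[0.47679021 0.22971735 0.21139934] [ 1.06774037  0.07598786 -0.52326982] 0.08559232165668239
(array([481. , 294.2]), 30.4, array([292,  89,  75,  78, 932], dtype=int32))
0.83 [376.8, 249.3, 401.7, 279.6] [389.4471879  270.84234321] [391.60415631 251.55789555]
```

View pics/w6.png

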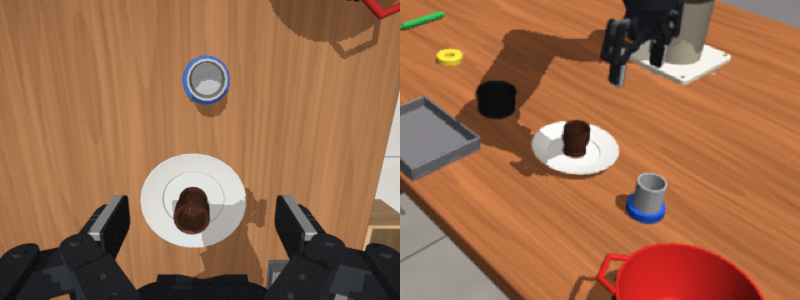

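{"op": "drive_tool", "data": {"increments": [[[2,20,-20],[0,0,0],1],[[2,20,-40],[0,0,0],1],[[0,15,-20],[0,0,0],1],[[0,8,-10],[0,0,0],1],[[0,0,0],[0,0,0],1],[[0,0,0],[0,0,0],1],[[0,0,0],[0,0,0],1]]}}

```text
clock: 11.62
eef_pos: [0.4816, 0.2922, 0.1257]
tool_rot: [0.707, 0.707, 0.001, 0.0]
ft_force: [1.1, -0.1, 0.4]
grip_width: 0.0851
grasp_force: 0.0
```

```bash
python3 - <<'E'
from h import *
p=camera("wrist");o=get_obs();e=o["eef_pos"];print(e,o["ft_force"],o["grip_width"])
print(ringfit(p,(100,130)))
for d in silhouettes("cup",p)[:2]:
    b=d["bbox"];print(d["conf"],b,ray(p,(b[0]+b[2])/2,b[3]-(b[2]-b[0])/2,.064))
cv2.imwrite("pics/w7.png",cv2.resize(p["image"][150:450,120:520,::-1],(800,600)))
E
```

```text
[0.48178499 0.29217007 0.12598529] [ 0.29437877 -0.76903315  0.02763892] 0.0854436326495126
(array([480.9, 296.1]), 30.7, array([ 277,  184,   93,   65, 1614], dtype=int32))
0.98 [281.2, 199.8, 366.6, 292.6] [0.48133277 0.29927002]
```

View pics/w7.png

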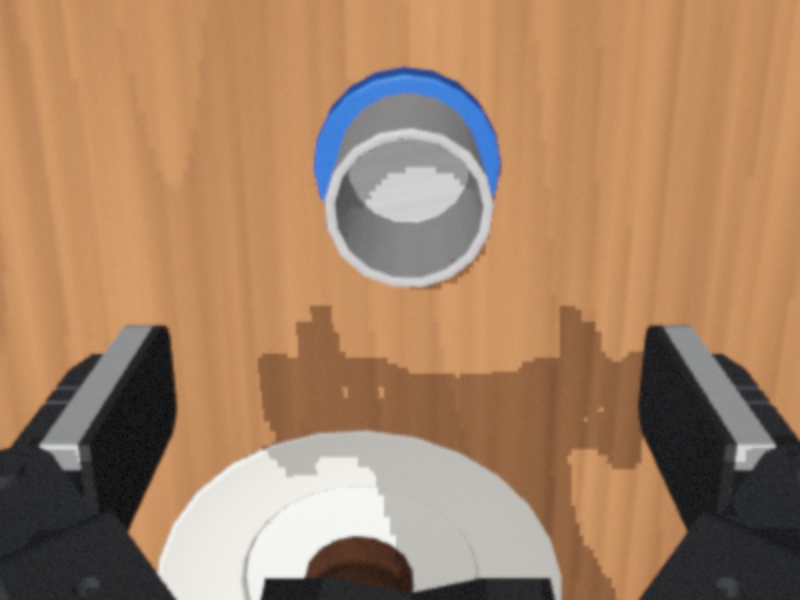

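{"op": "drive_tool", "data": {"increments": [[[0,5,-10],[0,0,0],1],[[0,0,-25],[0,0,0],1],[[0,0,-25],[0,0,0],1],[[0,0,-25],[0,0,0],1],[[0,0,-15],[0,0,0],1],[[0,0,0],[0,0,0],1],[[0,0,0],[0,0,0],1],[[0,0,0],[0,0,0],1]]}}

```text
clock: 12.38
eef_pos: [0.4816, 0.2978, 0.0252]
tool_rot: [0.707, 0.707, 0.001, 0.0]
ft_force: [0.5, 0.6, -0.3]
grip_width: 0.0854
grasp_force: 0.0
```

{"op": "drive_tool", "data": {"increments": [[[0,0,0],[0,0,0],0.3],[[0,0,0],[0,0,0],0.3],[[0,0,0],[0,0,0],0.3],[[0,0,0],[0,0,0],0.3],[[0,0,0],[0,0,0],0.3],[[0,0,0],[0,0,0],0.3],[[0,0,0],[0,0,0],0.3]]}}

```text
clock: 12.97
eef_pos: [0.4815, 0.2979, 0.0255]
tool_rot: [0.707, 0.707, 0.001, 0.0]
ft_force: [-0.9, -0.8, 6.4]
grip_width: 0.0449
grasp_force: 61.6
```

{"op": "drive_tool", "data": {"increments": [[[0,0,10],[0,0,0],0.3],[[0,0,25],[0,0,0],0.3],[[0,0,30],[0,0,0],0.3],[[0,0,25],[0,0,0],0.3],[[0,0,15],[0,0,0],0.3],[[0,0,0],[0,0,0],0.3],[[0,0,0],[0,0,0],0.3],[[0,0,0],[0,0,0],0.3]]}}

```text
clock: 13.63
eef_pos: [0.4798, 0.2968, 0.1279]
tool_rot: [0.707, 0.707, -0.001, -0.0]
ft_force: [0.1, -0.1, -2.2]
grip_width: 0.0451
grasp_force: 61.4
```

```bash
python3 - <<'E'
from h import *
p=camera("wrist");o=get_obs();e=o["eef_pos"];print(e,o["ft_force"],o["grip_width"],o["grasp_force"],o["joint_pos"])
print(ringfit(p,(100,130)))
E
```

```text
[0.47950633 0.29657805 0.12739744] [-0.6620344  -0.13553839 -1.41497099] 0.04498915387570192 61.37064814567566 [ 5.53917872e-01  4.31512600e-01 -1.43637217e-04  1.14248098e+00
 -2.33540833e-06  2.12500251e+00]
(array([481.1, 296. ]), 30.9, array([ 281,  190,   92,   80, 4597], dtype=int32))
```

{"op": "drive_tool", "data": {"increments": [[[6,-15,5],[0,0,0],0.3],[[13,-30,5],[0,0,0],0.3],[[14,-37,0],[0,0,0],0.3],[[14,-37,0],[0,0,0],0.3],[[14,-37,0],[0,0,0],0.3],[[14,-37,0],[0,0,0],0.3],[[14,-37,0],[0,0,0],0.3],[[14,-37,0],[0,0,0],0.3]]}}

```text
clock: 14.35
eef_pos: [0.5828, 0.0284, 0.1371]
tool_rot: [0.707, 0.707, -0.001, -0.001]
ft_force: [1.6, 0.6, -1.3]
grip_width: 0.045
grasp_force: 61.4
```

{"op": "drive_tool", "data": {"increments": [[[14,-37,0],[0,0,0],0.3],[[14,-37,0],[0,0,0],0.3],[[14,-37,0],[0,0,0],0.3],[[14,-37,0],[0,0,0],0.3],[[13,-30,0],[0,0,0],0.3],[[6,-15,0],[0,0,0],0.3],[[0,0,0],[0,0,0],0.3],[[0,0,0],[0,0,0],0.3]]}}

```text
clock: 15.02
eef_pos: [0.6575, -0.1636, 0.1363]
tool_rot: [0.708, 0.706, -0.001, -0.002]
ft_force: [-0.6, 0.3, -1.2]
grip_width: 0.0448
grasp_force: 61.4
```

{"op": "drive_tool", "data": {"increments": [[[0,0,0],[0,0,0],0.3],[[0,0,0],[0,0,0],0.3]]}}

```text
clock: 15.18
eef_pos: [0.6579, -0.1612, 0.1382]
tool_rot: [0.707, 0.708, -0.0, -0.001]
ft_force: [0.1, 0.1, -0.5]
grip_width: 0.0447
grasp_force: 61.4
```

```bash
python3 - <<'E'
from h import *
p=camera("wrist");save(p,"w8.png");o=get_obs();e=o["eef_pos"];print(e,o["ft_force"],o["grip_width"],o["joint_pos"])
for d in silhouettes("tray",p)[:2]:
    b=d["bbox"];print(d["conf"],b,ray(p,b[0],b[1],.028),ray(p,b[2],b[3],.028))
for u,v in((100,100),(540,100),(100,300),(540,300)):print(u,v,ray(p,u,v,.005))
E
```

```text
[ 0.65817244 -0.16112037  0.13864535] [ 0.06832086 -0.21730994 -1.29566583] 0.044841095400745414 [-2.40177780e-01  6.46946884e-01  3.92510841e-01  1.31770372e+00
  2.22249683e-04  1.32908479e+00]
0.98 [203.2, 1.2, 520.2, 279.4] [ 0.58995165 -0.02456361] [ 0.79127151 -0.19192881]
100 100 [ 0.51166042 -0.07603691]
540 100 [ 0.79749088 -0.07568331]
100 300 [ 0.48780218 -0.21933317]
540 300 [ 0.82091365 -0.21863832]
```

View pics/w8.png

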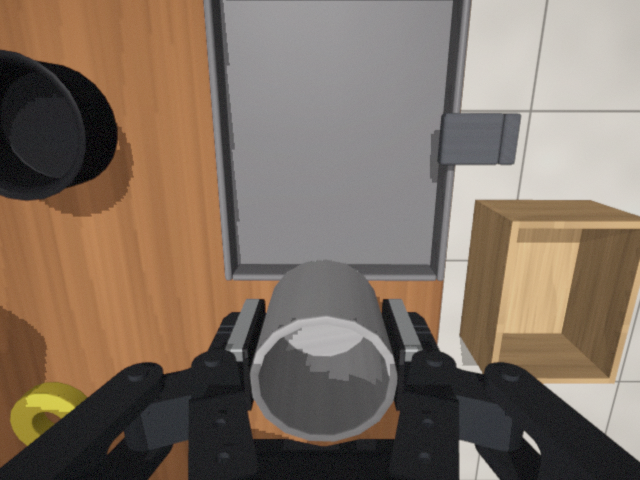

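{"op": "drive_tool", "data": {"increments": [[[2,16,0],[0,0,0],0.3],[[4,32,0],[0,0,0],0.3],[[4,32,0],[0,0,0],0.3],[[0,16,-10],[0,0,0],0.3],[[0,0,-30],[0,0,0],0.3],[[0,0,-30],[0,0,0],0.3],[[0,0,-25],[0,0,0],0.3],[[0,0,-15],[0,0,0],0.3]]}}

```text
clock: 15.95
eef_pos: [0.6665, -0.0641, 0.026]
tool_rot: [0.706, 0.708, -0.001, -0.002]
ft_force: [0.8, 0.0, -1.2]
grip_width: 0.0453
grasp_force: 61.5
```

{"op": "drive_tool", "data": {"increments": [[[0,0,-6],[0,0,0],0.3],[[0,0,0],[0,0,0],0.3],[[0,0,0],[0,0,0],0.3],[[0,0,0],[0,0,0],0.3],[[0,0,0],[0,0,0],0.3]]}}

```text
clock: 16.37
eef_pos: [0.6702, -0.0666, 0.0253]
tool_rot: [0.707, 0.707, 0.001, 0.001]
ft_force: [-0.4, 0.0, -2.2]
grip_width: 0.0452
grasp_force: 61.5
```

Bottom is ~11 mm above the tray floor.

{"op": "drive_tool", "data": {"increments": [[[0,0,-4],[0,0,0],0.3],[[0,0,-3],[0,0,0],0.3],[[0,0,-1],[0,0,0],0.3],[[0,0,0],[0,0,0],0.3],[[0,0,0],[0,0,0],0.3],[[0,0,0],[0,0,0],0.3]]}}

```text
clock: 16.87
eef_pos: [0.6686, -0.0668, 0.015]
tool_rot: [0.707, 0.707, -0.0, -0.0]
ft_force: [0.1, 0.9, -0.5]
grip_width: 0.0448
grasp_force: 61.5
```

{"op": "drive_tool", "data": {"increments": [[[0,0,-1],[0,0,0],0.3],[[0,0,-1],[0,0,0],0.3],[[0,0,0],[0,0,0],0.3],[[0,0,0],[0,0,0],0.3]]}}

```text
clock: 17.2
eef_pos: [0.6688, -0.0668, 0.0146]
tool_rot: [0.707, 0.707, 0.0, 0.0]
ft_force: [-2.7, -0.4, 6.5]
grip_width: 0.0452
grasp_force: 62.1
```

{"op": "drive_tool", "data": {"increments": [[[0,0,-1],[0,0,0],0.3],[[0,0,0],[0,0,0],0.3],[[0,0,0],[0,0,0],0.3]]}}

```text
clock: 17.45
eef_pos: [0.6688, -0.0668, 0.0146]
tool_rot: [0.707, 0.707, 0.0, 0.001]
ft_force: [-4.9, 0.5, 9.9]
grip_width: 0.0447
grasp_force: 62.5
```

{"op": "drive_tool", "data": {"increments": [[[0,0,1],[0,0,0],0.3],[[0,0,0],[0,0,0],0.65],[[0,0,0],[0,0,0],0.75],[[0,0,0],[0,0,0],0.85],[[0,0,0],[0,0,0],0.9],[[0,0,0],[0,0,0],0.9],[[0,0,10],[0,0,0],0.9],[[0,0,25],[0,0,0],0.9]]}}

```text
clock: 18.12
eef_pos: [0.6653, -0.0664, 0.0444]
tool_rot: [0.707, 0.707, -0.003, -0.003]
ft_force: [0.2, -0.6, -0.1]
grip_width: 0.0768
grasp_force: 0.0
```

{"op": "drive_tool", "data": {"increments": [[[0,0,40],[0,0,0],1],[[0,0,40],[0,0,0],1],[[0,0,30],[0,0,0],1],[[-10,15,5],[0,0,0],1],[[-20,35,0],[0,0,0],1],[[-20,35,0],[0,0,0],1],[[-20,35,0],[0,0,0],1],[[-20,35,0],[0,0,0],1]]}}

```text
clock: 18.78
eef_pos: [0.5778, 0.0894, 0.1641]
tool_rot: [0.708, 0.707, 0.001, 0.0]
ft_force: [0.7, 0.4, -0.1]
grip_width: 0.0855
grasp_force: 0.0
```

{"op": "drive_tool", "data": {"increments": [[[-20,35,0],[0,0,0],1],[[-20,35,0],[0,0,0],1],[[-20,35,0],[0,0,0],1],[[-20,35,-10],[0,0,0],1],[[-10,20,-10],[0,0,0],1],[[0,5,0],[0,0,0],1],[[0,0,0],[0,0,0],1],[[0,0,0],[0,0,0],1]]}}

```text
clock: 19.45
eef_pos: [0.4892, 0.2532, 0.1438]
tool_rot: [0.707, 0.707, 0.0, 0.0]
ft_force: [1.1, -0.0, 0.3]
grip_width: 0.0855
grasp_force: 0.0
```

```bash
python3 - <<'E'
from h import *
p=camera("wrist");s=camera("scene");o=get_obs();e=o["eef_pos"];print(e,o["ft_force"],o["grip_width"])
print(ringfit(p,(100,130)))
im=np.hstack([p["image"],s["image"][150:390,200:520].repeat(2,0).repeat(2,1)])[:,:,::-1]
cv2.imwrite("pics/w9.png",cv2.resize(im,(800,300)))
E
```

```text
[0.48977606 0.25237749 0.14382946] [ 0.27145876  0.14798761 -0.90365345] 0.08554732254331125
(array([481.2, 294.4]), 30.5, array([ 267,  122,   91,   92, 5367], dtype=int32))
```

View pics/w9.png

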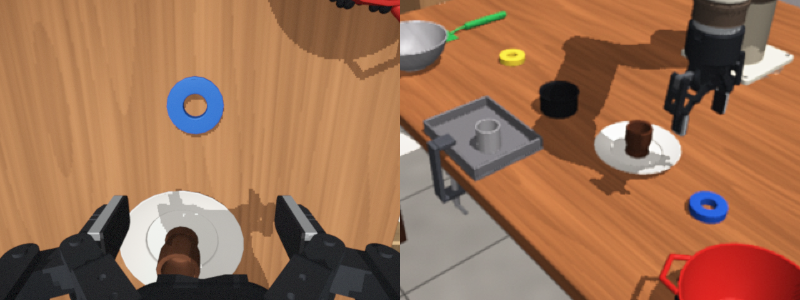

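{"op": "drive_tool", "data": {"increments": [[[-4,21,-10],[0,0,0],1],[[-4,21,-30],[0,0,0],1],[[0,0,-35],[0,0,0],1],[[0,0,-30],[0,0,0],1],[[0,0,-20],[0,0,0],1],[[0,0,0],[0,0,0],1],[[0,0,0],[0,0,0],1],[[0,0,0],[0,0,0],1]]}}

```text
clock: 20.22
eef_pos: [0.4825, 0.2952, 0.0197]
tool_rot: [0.708, 0.706, 0.001, 0.0]
ft_force: [0.1, -0.3, 0.0]
grip_width: 0.0855
grasp_force: 0.0
```

```bash
python3 - <<'E'
from h import *
p=camera("wrist");o=get_obs();e=o["eef_pos"];print(e,o["ft_force"],o["grip_width"])
print(ringfit(p,(100,130)))
E
```

```text
[0.48276242 0.29556371 0.02020352] [-0.4541551   0.43037198  0.52755677] 0.08490028213476127
(array([481.1, 296.6]), 32.2, array([  247,   234,   149,   144, 14775], dtype=int32))
```

{"op": "drive_tool", "data": {"increments": [[[-1,0,-10],[0,0,0],1],[[0,0,-7],[0,0,0],1],[[0,0,0],[0,0,0],1],[[0,0,0],[0,0,0],1],[[0,0,0],[0,0,0],1]]}}

```text
clock: 20.68
eef_pos: [0.4796, 0.2953, 0.0011]
tool_rot: [0.707, 0.707, -0.0, -0.0]
ft_force: [-0.3, -0.7, 0.5]
grip_width: 0.0853
grasp_force: 0.0
```

{"op": "drive_tool", "data": {"increments": [[[0,0,0],[0,0,0],0.5],[[0,0,0],[0,0,0],0.5],[[0,0,0],[0,0,0],0.5],[[0,0,0],[0,0,0],0.5],[[0,0,0],[0,0,0],0.5],[[0,0,0],[0,0,0],0.5],[[0,0,0],[0,0,0],0.5]]}}

```text
clock: 21.27
eef_pos: [0.48, 0.2956, 0.0024]
tool_rot: [0.707, 0.707, 0.001, 0.0]
ft_force: [-1.7, -1.0, 6.6]
grip_width: 0.0598
grasp_force: 62.8
```

{"op": "drive_tool", "data": {"increments": [[[0,0,10],[0,0,0],0.5],[[0,0,25],[0,0,0],0.5],[[0,0,30],[0,0,0],0.5],[[0,0,30],[0,0,0],0.5],[[0,0,15],[0,0,0],0.5],[[0,0,0],[0,0,0],0.5],[[0,0,0],[0,0,0],0.5]]}}

```text
clock: 21.85
eef_pos: [0.4804, 0.2958, 0.1125]
tool_rot: [0.707, 0.707, 0.001, 0.0]
ft_force: [0.2, -0.3, -1.1]
grip_width: 0.0591
grasp_force: 64.6
```

```bash
python3 - <<'E'
from h import *
p=camera("wrist");save(p,"w10.png");o=get_obs();e=o["eef_pos"];print(e,o["ft_force"],o["grip_width"],o["grasp_force"])
for dz in (0,.005,.01): print(ringfit(p,(100,130),z=e[2]+dz))
E
```

```text
[0.47936996 0.29517019 0.11097601] [-0.47369036 -0.01750703 -0.84222297] 0.059429263238355214 64.55901402980089
(array([479.8, 288.2]), 36.3, array([  241,   248,   166,   159, 18329], dtype=int32))
(array([479.8, 291.2]), 35.0, array([  241,   248,   166,   159, 18329], dtype=int32))
(array([479.8, 294.1]), 33.7, array([  241,   248,   166,   159, 18329], dtype=int32))
```

View pics/w10.png

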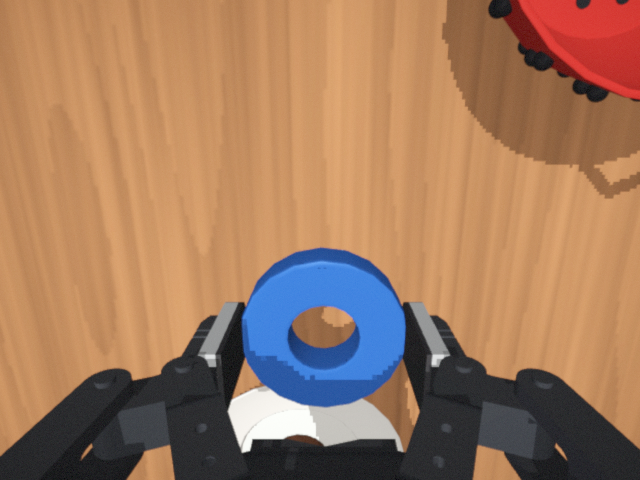

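{"op": "drive_tool", "data": {"increments": [[[0,-15,5],[0,0,0],0.5],[[0,-30,5],[0,0,0],0.5],[[0,-35,0],[0,0,0],0.5],[[0,-40,0],[0,0,0],0.5],[[0,-40,0],[0,0,0],0.5],[[0,-40,0],[0,0,0],0.5],[[0,-40,0],[0,0,0],0.5],[[0,-40,0],[0,0,0],0.5]]}}

```text
clock: 22.57
eef_pos: [0.4776, 0.0128, 0.1197]
tool_rot: [0.707, 0.707, -0.001, -0.001]
ft_force: [1.3, 0.2, -0.6]
grip_width: 0.0595
grasp_force: 64.6
```

{"op": "drive_tool", "data": {"increments": [[[0,-40,0],[0,0,0],0.5],[[0,-40,0],[0,0,0],0.5],[[0,-40,0],[0,0,0],0.5],[[0,-30,0],[0,0,0],0.5],[[0,-15,0],[0,0,0],0.5],[[0,0,0],[0,0,0],0.5],[[0,0,0],[0,0,0],0.5],[[0,0,0],[0,0,0],0.5]]}}

```text
clock: 23.23
eef_pos: [0.4784, -0.1493, 0.1201]
tool_rot: [0.707, 0.707, -0.001, -0.001]
ft_force: [0.3, 0.9, -0.8]
grip_width: 0.0593
grasp_force: 64.6
```

```bash
python3 - <<'E'
from h import *
p=camera("wrist");save(p,"w11.png");o=get_obs();e=o["eef_pos"];print(e,o["ft_force"],o["grip_width"],o["grasp_force"])
for d in silhouettes("holder",p)[:1]:
    m=d["region"].astype(np.uint8);cn=max(cv2.findContours(m,0,2)[0],key=len)
    P=np.array([ray(p,*x[0],.044) for x in cn],np.float32)*1000
    print(d["conf"],d["bbox"],cv2.minEnclosingCircle(P))
E
```

```text
[ 0.47874238 -0.14882213  0.12033819] [ 0.38798908 -0.04222125 -0.43590769] 0.05938469352261497 64.56003609113395
0.67 [253.5, 71.4, 402.8, 228.0] ((479.09765625, -92.6279067993164), 41.89931869506836)
```

View pics/w11.png

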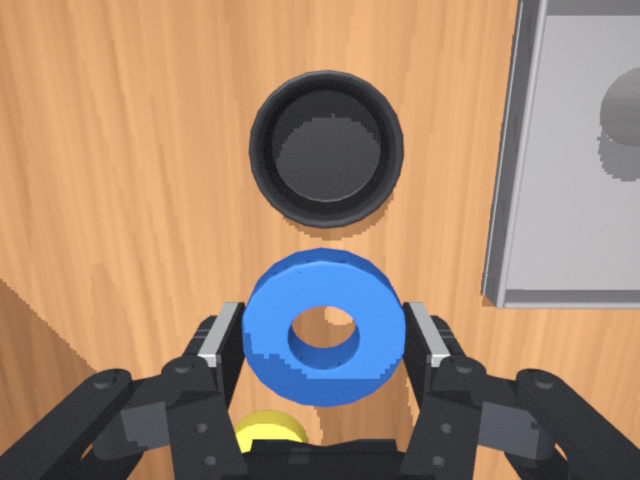

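{"op": "drive_tool", "data": {"increments": [[[0,15,0],[0,0,0],0.5],[[0,25,0],[0,0,0],0.5],[[0.5,16,0],[0,0,0],0.5],[[0,0,-20],[0,0,0],0.5],[[0,0,-30],[0,0,0],0.5],[[0,0,-20],[0,0,0],0.5],[[0,0,0],[0,0,0],0.5],[[0,0,0],[0,0,0],0.5]]}}

```text
clock: 24.0
eef_pos: [0.479, -0.0925, 0.0504]
tool_rot: [0.707, 0.708, -0.001, -0.001]
ft_force: [-0.8, 0.2, -0.0]
grip_width: 0.0593
grasp_force: 64.7
```

{"op": "drive_tool", "data": {"increments": [[[0,0,0],[0,0,0],0.5],[[0,0,0],[0,0,0],0.5],[[0,0,0],[0,0,0],0.5]]}}

```text
clock: 24.25
eef_pos: [0.4815, -0.0939, 0.0526]
tool_rot: [0.707, 0.707, 0.001, 0.001]
ft_force: [-0.0, -0.7, -0.4]
grip_width: 0.0593
grasp_force: 64.7
```

{"op": "drive_tool", "data": {"increments": [[[0,0,-3],[0,0,0],0.5],[[0,0,0],[0,0,0],0.5],[[0,0,0],[0,0,0],0.5],[[0,0,0],[0,0,0],0.5],[[0,0,0],[0,0,0],0.5],[[0,0,0],[0,0,0],0.5]]}}

```text
clock: 24.75
eef_pos: [0.4801, -0.0937, 0.0481]
tool_rot: [0.707, 0.707, -0.0, -0.0]
ft_force: [0.1, -0.1, -0.4]
grip_width: 0.0596
grasp_force: 64.7
```

{"op": "drive_tool", "data": {"increments": [[[-1,1,-3],[0,0,0],0.5],[[0,0,-2],[0,0,0],0.5],[[0,0,0],[0,0,0],0.5],[[0,0,0],[0,0,0],0.5],[[0,0,0],[0,0,0],0.5],[[0,0,0],[0,0,0],0.5]]}}

```text
clock: 25.25
eef_pos: [0.4792, -0.0927, 0.0431]
tool_rot: [0.707, 0.707, 0.0, 0.0]
ft_force: [0.4, 0.6, -0.3]
grip_width: 0.0591
grasp_force: 64.7
```

{"op": "drive_tool", "data": {"increments": [[[0,0,-1],[0,0,0],0.5],[[0,0,0],[0,0,0],0.5],[[0,0,0],[0,0,0],0.5],[[0,0,0],[0,0,0],0.5]]}}

```text
clock: 25.58
eef_pos: [0.4792, -0.0927, 0.0421]
tool_rot: [0.707, 0.707, -0.0, -0.0]
ft_force: [-0.1, -0.0, -0.2]
grip_width: 0.0596
grasp_force: 64.7
```

{"op": "drive_tool", "data": {"increments": [[[0,0,0],[0,0,0],1],[[0,0,0],[0,0,0],1],[[0,0,0],[0,0,0],1],[[0,0,0],[0,0,0],1],[[0,0,10],[0,0,0],1],[[0,0,20],[0,0,0],1],[[0,-20,30],[0,0,0],1],[[0,-20,15],[0,0,0],1]]}}

```text
clock: 26.25
eef_pos: [0.4804, -0.1327, 0.1205]
tool_rot: [0.706, 0.708, 0.001, 0.001]
ft_force: [0.5, -1.1, 0.5]
grip_width: 0.0852
grasp_force: 0.0
```

{"op": "drive_tool", "data": {"increments": [[[0,-20,0],[0,0,0],1],[[0,0,0],[0,0,0],1],[[0,0,0],[0,0,0],1],[[0,0,0],[0,0,0],1],[[0,0,0],[0,0,0],1]]}}

```text
clock: 26.67
eef_pos: [0.4786, -0.1518, 0.1167]
tool_rot: [0.707, 0.707, -0.0, -0.001]
ft_force: [-0.0, -1.0, 0.6]
grip_width: 0.0854
grasp_force: 0.0
```

```bash
python3 - <<'E'
from h import *
p=camera("wrist");o=get_obs();e=o["eef_pos"];print(e,o["ft_force"],o["grip_width"])
print([ringfit(p,(100,130),z=z) for z in (.022,.044)],ringfit(p,(22,35)))
cv2.imwrite("pics/w12.png",cv2.resize(p["image"][20:320,120:520,::-1],(800,600)))
E
```

```text
[ 0.47867438 -0.15178747  0.11663753] [-0.55596488  1.07616292 -0.62598973] 0.08562780969874967
[(array([478.3, -93.9]), 31.2, array([ 271,   91,  108,  111, 7842], dtype=int32)), (array([478.3, -92.1]), 28.3, array([ 271,   91,  108,  111, 7842], dtype=int32))] (array([ 432.3, -313.3]), 32.4, array([ 226,  411,   80,   49, 2127], dtype=int32))
```

View pics/w12.png

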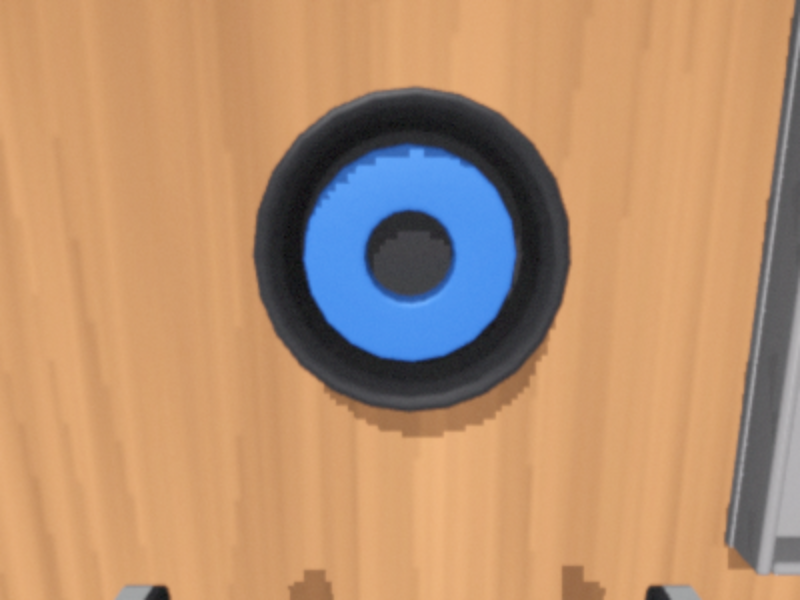

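The blue ring lies flat at the holder's floor. Now the yellow one at about (433, -324).

{"op": "drive_tool", "data": {"increments": [[[-5,-16,0],[0,0,0],1],[[-8,-30,0],[0,0,0],1],[[-8,-34,0],[0,0,0],1],[[-8,-34,0],[0,0,0],1],[[-8,-30,0],[0,0,0],1],[[-6,-18,0],[0,0,0],1],[[-2,-10,-10],[0,0,0],1],[[0,0,-30],[0,0,0],1]]}}

```text
clock: 27.38
eef_pos: [0.4369, -0.3284, 0.08]
tool_rot: [0.708, 0.706, 0.001, 0.005]
ft_force: [1.0, -0.9, 0.0]
grip_width: 0.0853
grasp_force: 0.0
```

{"op": "drive_tool", "data": {"increments": [[[0,0,-35],[0,0,0],1],[[0,0,-20],[0,0,0],1],[[0,0,0],[0,0,0],1],[[0,0,0],[0,0,0],1],[[0,0,0],[0,0,0],1],[[0,0,0],[0,0,0],1]]}}

```text
clock: 27.88
eef_pos: [0.4358, -0.3252, 0.0238]
tool_rot: [0.707, 0.707, 0.0, 0.002]
ft_force: [0.1, 0.7, -0.2]
grip_width: 0.0855
grasp_force: 0.0
```

```bash
python3 - <<'E'
from h import *
p=camera("wrist");o=get_obs();e=o["eef_pos"];print(e,o["ft_force"],o["grip_width"])
print(ringfit(p,(22,35)))
E
```

```text
[ 0.43571917 -0.32534084  0.02392441] [0.07663256 0.13796018 0.26162665] 0.08552604481457998
(array([ 433.5, -323.7]), 32.5, array([  246,   231,   147,   141, 14525], dtype=int32))
```

{"op": "drive_tool", "data": {"increments": [[[-2,1,-12],[0,0,0],1],[[0,0,-9],[0,0,0],1],[[0,0,0],[0,0,0],1],[[0,0,0],[0,0,0],1],[[0,0,0],[0,0,0],1],[[0,0,0],[0,0,0],1]]}}

```text
clock: 28.43
eef_pos: [0.4326, -0.3241, 0.0017]
tool_rot: [0.707, 0.707, 0.0, 0.001]
ft_force: [-0.5, 0.3, -0.3]
grip_width: 0.0858
grasp_force: 0.0
```

{"op": "drive_tool", "data": {"increments": [[[0,0,0],[0,0,0],0.5],[[0,0,0],[0,0,0],0.5],[[0,0,0],[0,0,0],0.5],[[0,0,0],[0,0,0],0.5],[[0,0,0],[0,0,0],0.5],[[0,0,0],[0,0,0],0.5],[[0,0,0],[0,0,0],0.5]]}}

```text
clock: 29.02
eef_pos: [0.4326, -0.324, 0.0024]
tool_rot: [0.707, 0.707, 0.0, 0.001]
ft_force: [-1.5, 1.2, 6.3]
grip_width: 0.0589
grasp_force: 62.5
```

{"op": "drive_tool", "data": {"increments": [[[0,0,10],[0,0,0],0.5],[[0,0,25],[0,0,0],0.5],[[0,0,30],[0,0,0],0.5],[[0,0,30],[0,0,0],0.5],[[0,0,15],[0,0,0],0.5],[[0,0,0],[0,0,0],0.5],[[0,0,0],[0,0,0],0.5]]}}

```text
clock: 29.6
eef_pos: [0.4328, -0.3242, 0.1123]
tool_rot: [0.707, 0.707, 0.0, 0.001]
ft_force: [-0.1, 0.4, -0.4]
grip_width: 0.0591
grasp_force: 64.5
```

```bash
python3 - <<'E'
from h import *
p=camera("wrist");o=get_obs();e=o["eef_pos"];print(e,o["ft_force"],o["grip_width"],o["grasp_force"])
print(ringfit(p,(22,35),z=e[2]+.01))
E
```

```text
[ 0.43185627 -0.32350919  0.11090187] [-0.48895213  0.32836732 -0.39265879] 0.059334005344005444 64.50577341020107
(array([ 432. , -326.5]), 34.1, array([  241,   250,   165,   158, 18671], dtype=int32))
```

{"op": "drive_tool", "data": {"increments": [[[3,15,0],[0,0,0],0.5],[[6,30,0],[0,0,0],0.5],[[8,36,0],[0,0,0],0.5],[[8,36,0],[0,0,0],0.5],[[8,36,0],[0,0,0],0.5],[[8,36,0],[0,0,0],0.5],[[4,28,0],[0,0,0],0.5],[[2,14,0],[0,0,0],0.5]]}}

```text
clock: 30.32
eef_pos: [0.4778, -0.0892, 0.1091]
tool_rot: [0.706, 0.708, -0.001, -0.002]
ft_force: [-0.3, 1.1, -0.3]
grip_width: 0.0592
grasp_force: 64.5
```

{"op": "drive_tool", "data": {"increments": [[[0,0,0],[0,0,0],0.5],[[0,0,0],[0,0,0],0.5],[[0,0,-20],[0,0,0],0.5],[[0,0,-25],[0,0,0],0.5],[[0,0,-10],[0,0,0],0.5],[[0,0,0],[0,0,0],0.5],[[0,0,0],[0,0,0],0.5],[[0,0,0],[0,0,0],0.5]]}}

```text
clock: 30.98
eef_pos: [0.4797, -0.0935, 0.0567]
tool_rot: [0.708, 0.707, 0.0, 0.0]
ft_force: [0.1, -0.7, 0.1]
grip_width: 0.0591
grasp_force: 64.5
```

{"op": "drive_tool", "data": {"increments": [[[0,0,0],[0,0,0],0.5],[[0,0,0],[0,0,0],0.5],[[0,0,0],[0,0,0],0.5],[[0,0,0],[0,0,0],0.5]]}}

```text
clock: 31.32
eef_pos: [0.4796, -0.0928, 0.0567]
tool_rot: [0.707, 0.707, 0.0, 0.001]
ft_force: [0.3, -0.1, -0.2]
grip_width: 0.0593
grasp_force: 64.5
```

{"op": "drive_tool", "data": {"increments": [[[-0.5,1,-4],[0,0,0],0.5],[[0,0,-4],[0,0,0],0.5],[[0,0,-2],[0,0,0],0.5],[[0,0,0],[0,0,0],0.5],[[0,0,0],[0,0,0],0.5],[[0,0,0],[0,0,0],0.5],[[0,0,0],[0,0,0],0.5]]}}

```text
clock: 31.9
eef_pos: [0.4788, -0.0917, 0.0461]
tool_rot: [0.707, 0.707, 0.0, 0.0]
ft_force: [0.3, 0.3, -0.4]
grip_width: 0.0591
grasp_force: 64.5
```

{"op": "drive_tool", "data": {"increments": [[[0,0,-2],[0,0,0],0.5],[[0,0,-2],[0,0,0],0.5],[[0,0,0],[0,0,0],0.5],[[0,0,0],[0,0,0],0.5],[[0,0,0],[0,0,0],0.5]]}}

```text
clock: 32.32
eef_pos: [0.4786, -0.0917, 0.042]
tool_rot: [0.707, 0.707, -0.0, -0.0]
ft_force: [-0.2, 0.5, -0.3]
grip_width: 0.0589
grasp_force: 64.5
```

{"op": "drive_tool", "data": {"increments": [[[0,0,0],[0,0,0],1],[[0,0,0],[0,0,0],1],[[0,0,0],[0,0,0],1],[[0,0,0],[0,0,0],1],[[0,0,10],[0,0,0],1],[[0,0,20],[0,0,0],1],[[0,-20,30],[0,0,0],1],[[0,-20,15],[0,0,0],1]]}}

```text
clock: 32.98
eef_pos: [0.4799, -0.1317, 0.1205]
tool_rot: [0.706, 0.708, 0.001, 0.001]
ft_force: [1.3, -1.0, -1.1]
grip_width: 0.0855
grasp_force: 0.0
```

{"op": "drive_tool", "data": {"increments": [[[0,-20,0],[0,0,0],1],[[0,-15,20],[0,0,0],1],[[0,0,20],[0,0,0],1],[[0,0,0],[0,0,0],1],[[0,0,0],[0,0,0],1],[[0,0,0],[0,0,0],1],[[0,0,0],[0,0,0],1]]}}

```text
clock: 33.57
eef_pos: [0.4779, -0.1661, 0.1562]
tool_rot: [0.707, 0.707, -0.0, -0.001]
ft_force: [-0.4, 0.2, -1.1]
grip_width: 0.0857
grasp_force: 0.0
```

```bash
python3 - <<'E'
from h import *
p=camera("wrist");s=camera("scene");o=get_obs();e=o["eef_pos"];print(e,o["ft_force"],o["grip_width"])
print([ringfit(p,(22,35),z=z) for z in (.038,.05)])
im=np.hstack([p["image"],s["image"][150:390,200:520].repeat(2,0).repeat(2,1)])[:,:,::-1]
cv2.imwrite("pics/w13.png",cv2.resize(im,(800,300)))
E
```

```text
[ 0.47792491 -0.16604492  0.15605564] [-0.97656555 -0.04654177  0.12817125] 0.0856323763533329
[(array([477.6, -93.1]), 31.3, array([ 275,   67,  100,  104, 6902], dtype=int32)), (array([477.6, -92.9]), 29.9, array([ 275,   67,  100,  104, 6902], dtype=int32))]
```

View pics/w13.png

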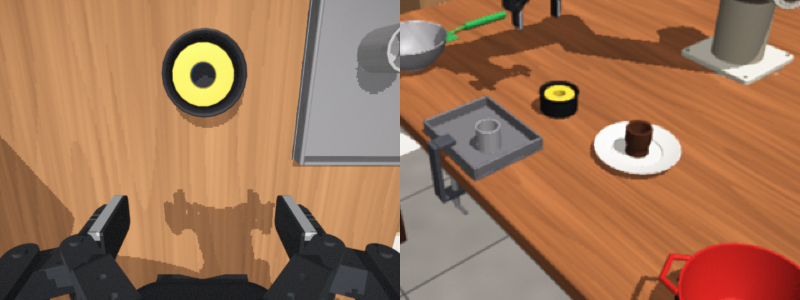

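The yellow ring lies flat on the blue one (radius 31.3 mm when fitted at its expected height). The mortar and cup stand upright, and the gripper is clear.

```bash
python3 -c "
from workcell import job_done; print(job_done())"
```

```text
the job is handed in; nothing more can be done
None
```

The job is handed in: the final pictures show the mortar upright in the middle of the plate, the cup upright on the tray floor, and the yellow ring flat on top of the blue one in the holder, with the colander, bowl and spatula never touched.

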